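# Open the guillotine's paper stop out to its end stop

## Robot

A 7-joint arm with a two-finger parallel gripper is mounted at the origin on the work surface. World frame = base frame: x ahead of the robot, y to its left, z up, the work surface at z = 0. Lengths are in mm, angles in rad, forces in N, time in s.
With the tool pointing down it reaches from about 400 to 875 mm from the base axis. Payload 4.4 kg.
Tool frame: the origin (TCP) lies at the very end of the fingers, on their centre line; the grasp point (between the pads) lies 19 mm behind it; z points along the fingers, y is the line along which they close (so a half turn about z gives the same grasp; the last joint's range is limited). The gripper opens to 85 mm and grips with 20 to 120 N. Pads are 22 mm wide; open, the fingers measure 114 mm over their backs; the gripper's body (76 mm by 85 mm) begins 54 mm behind the grasp point. The pads swing forward as they close: fully open they stand 13 mm farther back than shut.
Start: joints at [1.065, 0.628, 0.038, 1.517, -0.027, 0.996, -0.02], TCP at [276.771, -588.146, 231.313] pointing down, gripper open.
Joint ranges: [-3.06, 3.06], [-0.37, 2.12], [-1.25, 1.32], [0.18, 2.47], [-1.1, 4.24], [0.23, 1.98], [-2.94, 2.94]. Speed limits (rad/s): [2.57, 2.57, 3.14, 3.14, 3.14, 3.14, 3.14].

## Interface

Orientations are given as [roll, pitch, yaw] about the fixed x, y, z axes, in that order (R = Rz(yaw) Ry(pitch) Rx(roll)).
In Python, from cell import read_state, get_image, camera_info, finish_job gives the robot as it stands.
- The arm moves only by the tool play_rows, never from a script. Its argument "deltas" is one flat list of numbers, 7 for each row, row after row: the shift along the tool's x, y, z in mm, then the turn, a rotation vector about the tool's x, y, z in rad, then the opening, from 0 (shut) to 1 (fully open). In form: [dx, dy, dz, ax, ay, az, grip, dx, dy, dz, ax, ay, az, grip, ...]. A call has 1 to 10 rows; each row is the pose to reach, as a shift and turn from the pose commanded when the call began, along the tool's axes at that moment; what a row does not reach only later rows make up. A row lasts 1/8 s, in which the tool goes at most 62.5 mm and 10.7 degrees, less where a joint would pass 70% of its speed; a pose out of reach is approached as far as the arm can. A call with a gripper value outside its range is refused whole. The fingers move at their own pace and stop on an object; the grip force is fixed at half the most. Time passes only in rows, so rows that repeat a pose let the fingers close. It gives the time, the measured TCP pose, the force, the opening and the grip force at its end, in the units of the state.
- read_state(): the state, without advancing time (a new reading comes with each control period).
- get_image(name): name is "side" or "top" or "wrist"; returns the picture (384x512x3 uint8, red, green, blue); there is no depth.
- camera_info(name): a dict with "fx", "fy", "cx", "cy" (pixels), "T" (4x4, takes a point from camera to world coordinates). Camera axes: x right, y down, z forward; pixel columns grow to the right and rows downward; lengths in mm; the calibration is good to about 2 mm. A picture is of the moment at which its call begins: read the wrist's pose just before it. camera_info takes no time and is no camera call; for the wrist camera it gives the pose at the moment of the call.
- finish_job(): hands the job in; it is judged then, once.
The state is a dict: "clock": time; "qpos": joint angles; "qd": joint speeds; "tau": joint torques, N m; "eef_pos": TCP position; "tool_rot": TCP orientation; "force": force on the tool from outside, world axes, zero at the start; "torque": the same for the moment, N m; "width": finger opening in mm; "gripper_force": force on a finger pad.
Only numpy, scipy, OpenCV 4.12 (cv2) and the standard library are available. Lean on these libraries where they do the work, as an engineer would, in place of code of your own. Each camera call takes 0.05 s, during which the arm holds its last target. There are 200 camera calls.

## Task

Set the paper guillotine for its widest sheet: with a fingertip press the red release button on top of the black paper stop and keep it held down while you slide the stop along its ruler rail, away from the blade, until it is fully home against the end stop; then let the button spring up so that the stop is locked there. Nothing needs force, gripping or lifting; leave the other things on the table as they are.

Things in the scene. Friction and masses are not known exactly. Their poses are not given: they have to be found in the camera images.
- guillotine: Paper guillotine, fixed: grey board with white grid, 300 (x) by 390 mm (y), top 24 mm above the table. Origin under its middle at table height; x away from the operator, y to the left. Latched blade with clear guard (58 mm high) on the right (-y) edge. Ruler rail parallel to y at x = +105 mm, top at 36 mm, with a black end stop block (14 mm long, 46 mm wide, top at 50 mm) at each end.
- stop (a joint): Paper stop along the rail (m): 0 near the blade, growing along the guillotine's +y (away from the blade) to 0.240, hard against the outer end stop. Black saddle 60 mm long (along the rail), 52 mm wide, top 52 mm above the table; an aluminium bar 10 mm thick reaches 80 mm from it over the board towards the operator. Unlocked it slides with about 1 N of drag; locked it cannot be pushed along.
- release (a joint): Press of the red release button (m): 0 up (locked), 0.006 fully down. Straight down against a spring: 3 N to start, 5 N fully down. A pawl on it sits in a rack of 8 mm pitch, so up it locks the stop with under 1 mm of play either way; it is clear of the rack from 0.0042 on, and drops in again wherever the button is let up. Fully down, the button still stands 4 mm above the saddle.
- button_top (a point): Centre of the button's pressing face, moving with button and stop; 62 mm above the table when up. Red button 42 mm long (along the rail), 28 mm wide; at each end along the rail a lip 5 mm thick rises 3.5 mm above the face, with 32 mm between the lips. Axes as the guillotine's: y along the rail, away from the blade.
- home (a point): Fixed point on the guillotine: where button_top is, button up, when the stop is fully home against the outer end stop. Axes as the guillotine's.
- glue_a: Bystander: small white glue bottle with a pink band and white nozzle cap, 32 mm across, 99 mm high, standing behind the guillotine's rail. Origin under its middle.
- glue_b: Bystander: small white glue bottle with a red nozzle cap, 32 mm across, 99 mm high, standing behind the guillotine's rail. Origin under its middle.
- punch: Bystander: teal craft punch, 52 by 42 mm, 41 mm high, on the near part of the guillotine's board, out of the stop's way. Origin under its middle.
- folder: Bystander: cream bone folder (flat creasing tool), about 115 by 19 mm, 4 mm thick, lying on the near part of the board, out of the stop's way. Origin at its underside, near the middle.
- scissors: Bystander: scissors with black handles, about 160 mm long, 10 mm high, lying on the table. Origin at their underside beside the pivot.
- tape: Bystander: roll of white tape lying flat, 100 mm across, 19 mm high. Origin under its middle.
- bowl: Bystander: glass bowl of beads, 100 mm across, 85 mm high. Origin under its middle.

How it is judged:
By the outcome, as a careful person would: the job done as asked, in the order asked, and still so for the second after the job is handed in, with the robot touching nothing.
It also fails if it takes over 38 s, if anything falls off the work surface, if the arm or the gripper's body presses on something with over 40 N, if the wrist force passes 120 N, or if a joint passes its speed limit or range.

## Working session

There is one attempt and no reset: what is moved stays moved. The work goes in short steps, Python scripts to look and compute and a tool call to move; the robot and the scene stay as the last step left them, time stands still between calls to the robot, and variables do not carry over. Pictures are saved under pics/ and viewed, at most 10 in all, crops included, and the job is handed in when it is done.

Besides the shell and the picture viewer there is one more tool, called as name(argument=value, ...) on one line, values as JSON. play_rows: Moves the arm, as the interface text tells. Its arguments: {"type":"object","properties":{"deltas":{"type":"array"}},"required":["deltas"]}

```bash
mkdir -p pics; cat > h.py <<'E'
import numpy as np,cv2
from cell import *
def ray(n,u,v,z,c=None):
    c=c or camera_info(n);T=np.array(c["T"])
    d=T[:3,:3]@[(u-c["cx"])/c["fx"],(v-c["cy"])/c["fy"],1];o=T[:3,3]
    return o+d*(z-o[2])/d[2]
def snap(n,f):
    im=get_image(n);cv2.imwrite(f"pics/{f}.png",cv2.cvtColor(im,cv2.COLOR_RGB2BGR));return im
def red(im):
    h=cv2.cvtColor(im,cv2.COLOR_RGB2HSV)
    m=(((h[...,0]<8)|(h[...,0]>172))&(h[...,1]>140)&(h[...,2]>70)).astype(np.uint8)
    cs,_=cv2.findContours(m,0,2)
    return [(round(cv2.contourArea(c)),cv2.minAreaRect(c)) for c in cs if cv2.contourArea(c)>15]
E
python3 - <<'E'
from h import *
a=snap("top","top");b=snap("side","side")
cv2.imwrite("pics/both.png",cv2.resize(np.vstack([cv2.imread("pics/top.png"),cv2.imread("pics/side.png")]),None,fx=.78,fy=.78))
for n,i in(("top",a),("side",b)):
    for A,r in red(i): print(n,A,r,ray(n,*r[0],62).round(1))
s=read_state();print(s["eef_pos"],s["tool_rot"],s["clock"])
E
```

```text
top 1319 ((382.280029296875, 323.5400085449219), (45.600006103515625, 30.600004196166992), 53.13010025024414) [ 171.9 -358.4   62. ]
top 230 ((475.4966735839844, 257.90008544921875), (5.097169876098633, 71.16048431396484), 88.09085083007812) [ 361.1 -663.9   62. ]
top 247 ((475.5, 249.0), (6.0, 71.0), 90.0) [ 388.5 -667.    62. ]
top 486 ((472.9123229980469, 222.33155822753906), (10.37087345123291, 72.62105560302734), 85.71085357666016) [ 471.8 -668.3   62. ]
top 120 ((249.0, 193.0), (10.0, 14.0), 90.0) [581.1  38.2  62. ]
top 34 ((383.8490905761719, 179.4716796875), (7.417469501495361, 10.714122772216797), 74.05460357666016) [ 615.7 -396.6   62. ]
top 18 ((381.5000305175781, 170.50001525878906), (5.656853675842285, 7.071067810058594), 45.0) [ 645.4 -391.3   62. ]
top 554 ((410.5000915527344, 129.00001525878906), (32.01470184326172, 47.29444885253906), 14.03624439239502) [ 782.6 -497.2   62. ]
top 564 ((432.1346130371094, 108.82691955566406), (19.415496826171875, 41.96885299682617), 11.309932708740234) [ 850.7 -575.2   62. ]
side 24 ((352.2500305175781, 345.2500305175781), (6.3639612
[... 683 characters left out ...]
62393188477, 44.69953918457031), 77.90524291992188) [ 173.5 -282.2   62. ]
side 714 ((235.1505889892578, 101.30950927734375), (45.93034744262695, 53.60785675048828), 4.635463714599609) [ 810.1 -557.3   62. ]
side 78 ((351.7249450683594, 85.43799591064453), (4.7049689292907715, 27.3127384185791), 4.573921203613281) [ 372.4 -835.3   62. ]
side 74 ((344.7249450683594, 83.43799591064453), (4.864459037780762, 29.306371688842773), 4.573921203613281) [ 403.4 -848.2   62. ]
side 130 ((323.7396545410156, 80.92586517333984), (7.10536527633667, 30.18311882019043), 3.3664605617523193) [ 494.6 -850.6   62. ]
[ 276.54173623 -587.64998707  230.49534003] [-3.13994568e+00  3.22816338e-05  4.39840716e-01] 0.1
```

View pics/top.png

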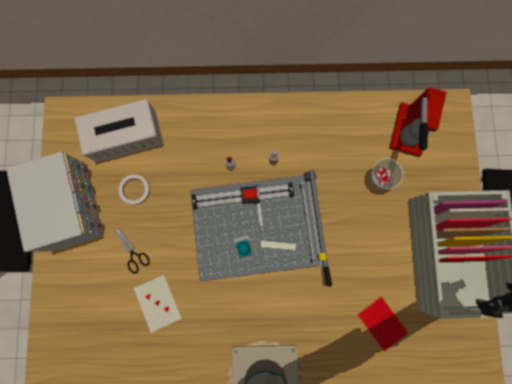

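View pics/side.png

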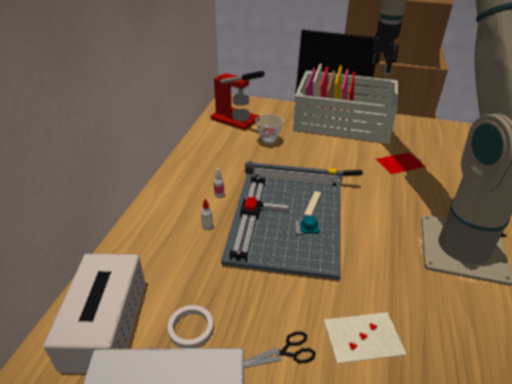

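The top view shows the button at (249,193), with the black rail end stops near (195,201) and (291,188). In the side view the button is at (250,203), and both views agree on (581,38,62). The glue bottles stand behind the rail.

```bash
python3 - <<'E'
from h import *
im=cv2.imread("pics/top.png");g=im.max(2)
m=(g<55).astype(np.uint8);m[:180]=0;m[215:]=0;m[:,:185]=0;m[:,302:]=0
n,l,st,c=cv2.connectedComponentsWithStats(m)
for i in range(1,n):
    if st[i,4]>15: print(st[i],c[i],ray("top",*c[i],50).round(1))
cv2.imwrite("pics/crop.png",cv2.resize(im[160:290,180:340],None,fx=5,fy=4.5,interpolation=2))
E
```

```text
[288 190   6   7  23] [290.86956522 193.17391304] [579.5 -96.9  50. ]
[243 199  16   5  57] [250.68421053 200.9122807 ] [557.1  33.5  50. ]
[193 201   4   8  20] [194.75 205.05] [547.6 213.4  50. ]
```

View pics/crop.png

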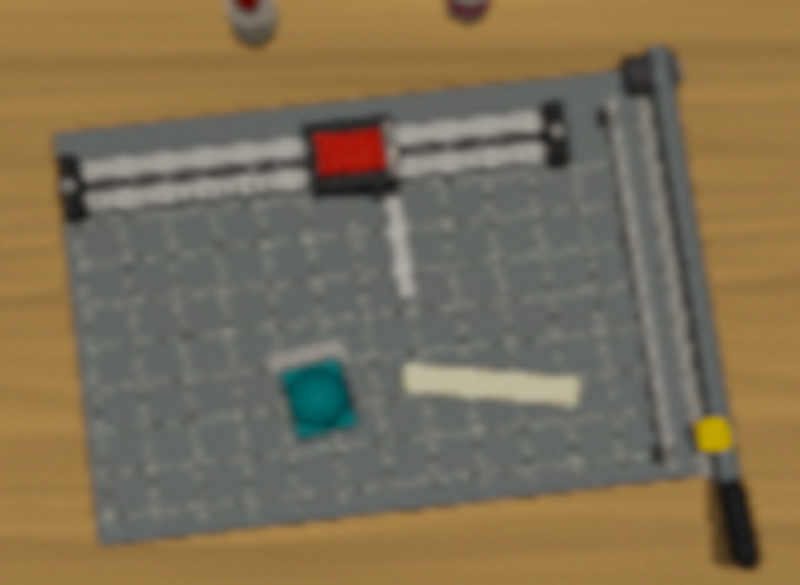

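```bash
python3 - <<'E'
from h import *
from scipy.spatial.transform import Rotation as R
L=ray("top",180+73/5-.4,160+187/4.5-.4,50);Q=ray("top",180+556/5-.4,160+134/4.5-.4,50)
d=L-Q;print(L,Q,np.linalg.norm(d));d/=np.linalg.norm(d);yaw=np.arctan2(d[1],d[0]);print("yaw",yaw,d)
b=np.array([581.4,38.3,62]);print("home est",L-37*d, "perp err",np.cross(d,b-L)[2], "travel",(L-37*d-b)@d)
s=read_state();p=s["eef_pos"];r=R.from_euler("xyz",s["tool_rot"])
print((r.inv().apply(b+[0,0,100]-p)).round(1),(r.inv()*R.from_euler("xyz",[np.pi,0,yaw])).as_rotvec().round(3),s["width"])
E
```

```text
[560.26158607 215.19951712  50.        ] [591.88441168 -97.09194599  50.        ] 313.8884531599568
yaw 1.6717129565463535 [-0.10074542  0.99491224  0.        ]
home est [563.98916679 178.38776435  50.        ] perp err -3.209049657342515 travel 141.12909279498083
[ 542.4 -436.5   69.2] [-1.000e-03 -1.000e-03 -1.232e+00] 85.39759922177416
```

play_rows(deltas=[54,-44,4,0,0,-0.12,0,108,-87,8,0,0,-0.25,0,163,-131,12,0,0,-0.37,0,217,-175,16,0,0,-0.49,0,271,-218,20,0,0,-0.62,0,325,-262,24,0,0,-0.74,0,380,-306,28,0,0,-0.86,0,434,-349,32,0,0,-0.99,0,488,-393,36,0,0,-1.11,0,542,-436,40,0,0,-1.232,0])

```text
clock: 1.35
eef_pos: [550.6, -25.5, 195.2]
tool_rot: [-3.141, 0.0, 1.676]
force: [1.4, -0.2, -0.1]
width: 0.1
gripper_force: 0.0
```

play_rows(deltas=[0,0,0,0,0,0,0,0,0,0,0,0,0,0,0,0,0,0,0,0,0])

```text
clock: 1.72
eef_pos: [549.4, -29.1, 195.3]
tool_rot: [-3.141, 0.001, 1.669]
force: [-1.3, -0.9, -0.0]
width: 0.1
gripper_force: 0.0
```

```bash
python3 - <<'E'
from h import *
s=read_state();c=camera_info("wrist");print(s["eef_pos"],s["tool_rot"],s["clock"],s["force"])
im=snap("wrist","w1")
for A,r in red(im): print(A,r,ray("wrist",*r[0],62,c).round(1))
E
```

```text
[549.44021773 -29.1256877  195.28745509] [-3.14066499e+00  9.88414886e-04  1.66881119e+00] 1.725 [-1.29160102e+00 -9.18847852e-01 -1.27366710e-03]
320 ((399.0167236328125, 197.18255615234375), (18.827587127685547, 29.55172348022461), 43.602821350097656) [677.2 -28.9  62. ]
1782 ((302.0, 112.5), (53.0, 36.0), 90.0) [580.1  35.8  62. ]
700 ((467.9500427246094, 38.350006103515625), (24.033309936523438, 40.160919189453125), 71.56504821777344) [700.4 103.8  62. ]
```

View pics/w1.png

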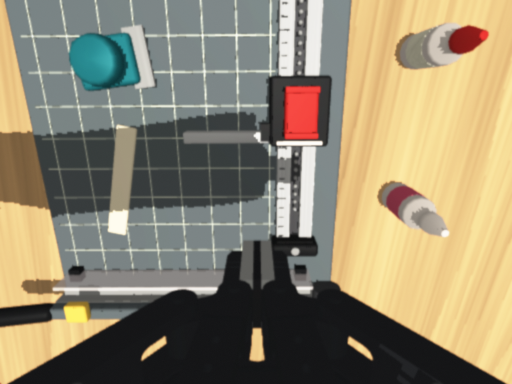

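The wrist view shows the button at (302,112), which puts it at (580,36) with its long side along the image vertical. The tool yaw is aligned, and the closed fingertips are at about (257,245). I'll move to above the button.

play_rows(deltas=[31,19,20,0,0,0,0,62,37,40,0,0,0,0,62,37,80,0,0,0,0,62,37,105,0,0,0,0,62,37,115,0,0,0,0,62,37,115,0,0,0,0,62,37,115,0,0,0,0])

```text
clock: 2.65
eef_pos: [581.5, 37.9, 81.6]
tool_rot: [3.139, -0.0, 1.671]
force: [0.7, -1.0, 0.6]
width: 0.1
gripper_force: 0.0
```

```bash
python3 - <<'E'
from h import *
s=read_state();c=camera_info("wrist");print(s["eef_pos"],s["tool_rot"],s["clock"],s["force"])
im=snap("wrist","w2")
for A,r in red(im): print(A,r,ray("wrist",*r[0],62,c).round(1))
b=snap("side","s2")
cv2.imwrite("pics/w2c.png",np.hstack([cv2.imread("pics/w2.png")[130:330,150:400],cv2.resize(cv2.imread("pics/s2.png")[150:250,190:315],None,fx=2,fy=2)]))
E
```

```text
[581.52319482  37.93311275  81.61548223] [ 3.13948421e+00 -6.65858959e-06  1.67099393e+00] 2.65 [ 0.68100495 -0.99995838  0.59351644]
582 ((413.2122802734375, 320.117919921875), (50.798248291015625, 18.260173797607422), 29.05460548400879) [679.9  -5.1  62. ]
1994 ((254.2418670654297, 226.36720275878906), (48.26567459106445, 52.158409118652344), 88.78113555908203) [578.8  46.3  62. ]
1086 ((494.5, 155.0), (40.0, 33.0), 90.0) [696.2  97.4  62. ]
```

View pics/w2c.png

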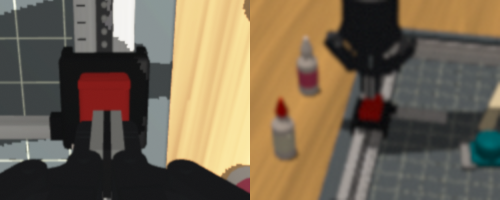

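The fingertips are centred on the red button between the lips, with the far lip edge at about row 202. Next I press down.

play_rows(deltas=[0,0,10,0,0,0,0,0,0,17,0,0,0,0,0,0,20,0,0,0,0,0,0,22,0,0,0,0,0,0,24,0,0,0,0,0,0,25,0,0,0,0,0,0,25,0,0,0,0])

```text
clock: 3.62
eef_pos: [580.4, 38.1, 56.1]
tool_rot: [-3.141, 0.0, 1.672]
force: [-3.2, -1.6, 8.8]
width: 0.1
gripper_force: 4.2
```

Fz is 8.8 N at z = 56.1, so the button is fully down. Now I slide the stop.

play_rows(deltas=[3,0,0,0,0,0,0,9,0,0,0,0,0,0,17,0,0,0,0,0,0,26,0,0,0,0,0,0,35,0,0,0,0,0,0,44,0,0,0,0,0,0,53,0,0,0,0,0,0,61,0,0,0,0,0,0,67,0,0,0,0,0,0,70,0,0,0,0,0,0])

```text
clock: 4.88
eef_pos: [573.1, 108.1, 56.0]
tool_rot: [-3.141, 0.0, 1.672]
force: [-2.4, -1.3, 8.2]
width: -0.3
gripper_force: 4.3
```

```bash
python3 - <<'E'
from h import *
s=read_state();print(s["eef_pos"],s["force"],s["clock"])
c=camera_info("wrist");im=snap("wrist","w3")
for A,r in red(im): print(A,r,ray("wrist",*r[0],58,c).round(1))
E
```

```text
[573.11710302 108.0722279   56.04636737] [-2.3578048  -1.25508706  8.16935937] 4.875
820 ((498.0, 320.5), (45.0, 26.0), 90.0) [701.   85.7  58. ]
1346 ((256.1045837402344, 235.54519653320312), (31.918846130371094, 58.14059066772461), 88.91908264160156) [570.9 121.2  58. ]
```

View pics/w3.png

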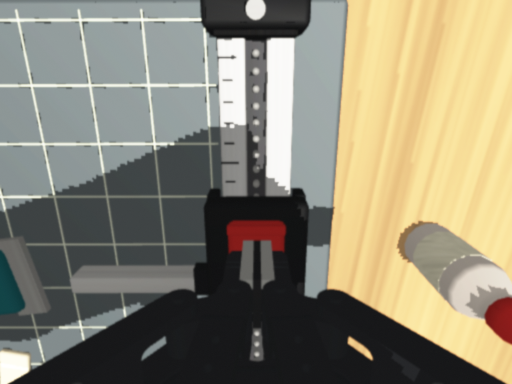

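The stop is following the finger, unlocked. The end stop is visible at row 37 and the saddle's front edge at row 190. I'll continue, slowing near the end.

play_rows(deltas=[3,0,0,0,0,0,0,9,0,0,0,0,0,0,17,0,0,0,0,0,0,26,0,0,0,0,0,0,35,0,0,0,0,0,0,44,0,0,0,0,0,0,52,0,0,0,0,0,0,58,0,0,0,0,0,0,62,0,0,0,0,0,0,64,0,0,0,0,0,0])

```text
clock: 6.18
eef_pos: [566.5, 171.7, 56.1]
tool_rot: [-3.141, 0.0, 1.672]
force: [-3.4, -1.7, 8.7]
width: 0.0
gripper_force: 4.4
```

play_rows(deltas=[2,0,0,0,0,0,0,4,0,0,0,0,0,0,6,0,0,0,0,0,0,6,0,0,0,0,0,0])

```text
clock: 6.68
eef_pos: [565.9, 177.8, 56.1]
tool_rot: [-3.141, -0.0, 1.672]
force: [-3.6, -0.7, 8.4]
width: 0.1
gripper_force: 4.3
```

play_rows(deltas=[1,0,0,0,0,0,0,2,0,0,0,0,0,0,3,0,0,0,0,0,0,4,0,0,0,0,0,0,4,0,0,0,0,0,0])

```text
clock: 7.3
eef_pos: [565.5, 181.6, 56.0]
tool_rot: [-3.141, 0.0, 1.672]
force: [-3.8, -0.5, 9.1]
width: -0.1
gripper_force: 4.3
```

play_rows(deltas=[1,0,0,0,0,0,0,2,0,0,0,0,0,0,3,0,0,0,0,0,0,4,0,0,0,0,0,0,4,0,0,0,0,0,0])

```text
clock: 7.92
eef_pos: [565.4, 182.2, 56.0]
tool_rot: [-3.14, 0.004, 1.67]
force: [-2.9, -5.8, 10.9]
width: -0.1
gripper_force: 5.1
```

play_rows(deltas=[1,0,0,0,0,0,0,2,0,0,0,0,0,0,2,0,0,0,0,0,0])

```text
clock: 8.3
eef_pos: [565.7, 183.6, 56.0]
tool_rot: [-3.141, 0.005, 1.67]
force: [-2.8, -7.3, 9.1]
width: -0.1
gripper_force: 4.8
```

```bash
python3 - <<'E'
from h import *
snap("wrist","w4")
cv2.imwrite("pics/w4c.png",cv2.resize(cv2.imread("pics/w4.png")[100:330,150:380],None,fx=2,fy=2))
E
```

```text
(no output)
```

View pics/w4c.png

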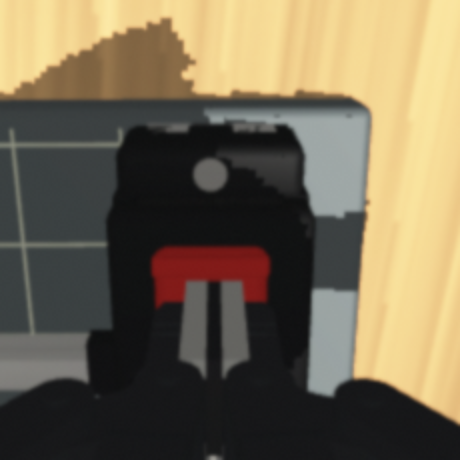

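The saddle is flush against the end stop, with no gap at crop row ~205, and Fy is 7 N against 1 N of drag. I let the button up with the push kept on, then lift clear.

play_rows(deltas=[0,0,-2,0,0,0,0,0,0,-4,0,0,0,0,0,0,-6,0,0,0,0,0,0,-7,0,0,0,0,-3,0,-8,0,0,0,0,-6,0,-10,0,0,0,0,-6,0,-25,0,0,0,0,-6,0,-60,0,0,0,0,-6,0,-100,0,0,0,0,-6,0,-100,0,0,0,0])

```text
clock: 9.6
eef_pos: [568.6, 183.2, 159.8]
tool_rot: [3.134, -0.003, 1.672]
force: [0.5, -0.2, -0.1]
width: -0.3
gripper_force: 0.0
```

play_rows(deltas=[-40,0,-20,0,0,0,0,-60,0,-20,0,0,0,0,-60,0,-20,0,0,0,0,-60,0,-20,0,0,0,0])

```text
clock: 10.1
eef_pos: [571.5, 123.3, 174.7]
tool_rot: [-3.14, -0.001, 1.673]
force: [0.0, 0.1, 0.0]
width: 0.1
gripper_force: 0.0
```

```bash
python3 - <<'E'
from h import *
c=camera_info("wrist");im=snap("wrist","w5");s=read_state();print(s["eef_pos"],s["force"],s["clock"])
for A,r in red(im): print(A,r,ray("wrist",*r[0],62,c).round(1))
E
```

```text
[571.49757017 123.59223145 174.73023378] [-1.05528922  0.82508568 -0.83837279] 10.15
36 ((350.84613037109375, 341.2307434082031), (7.765803337097168, 6.1017022132873535), 33.690067291259766) [677.  -18.6  62. ]
490 ((401.00006103515625, 240.50003051757812), (31.819805145263672, 20.50609588623047), 45.0) [700.   91.5  62. ]
1964 ((256.5, 120.5), (37.0, 57.0), 0.0) [564.9 180.1  62. ]
```

View pics/w5.png

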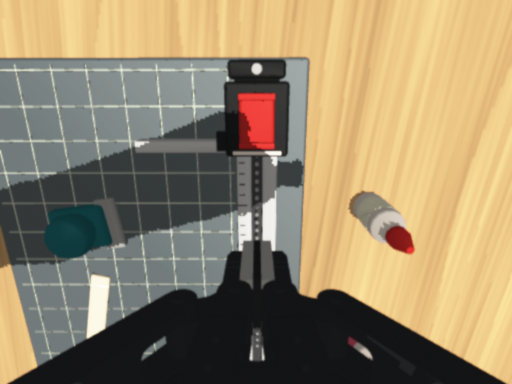

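The stop is at the outer end with the button up. I'll zoom on the thin seam between the saddle and the end block at rows 78–82.

```bash
python3 - <<'E'
from h import *
im=cv2.imread("pics/w5.png");print(im[70:92,[235,248,265,280]].max(2).T)
cv2.imwrite("pics/w5c.png",cv2.resize(im[50:170,210:310],None,fx=5,fy=5,interpolation=0))
print(ray("wrist",256,82,52)-ray("wrist",256,78,50), ray("wrist",256,82,52),ray("wrist",256,78,50),ray("wrist",256,61,50))
E
```

```text
[[ 48  48  47  47  44  37  30  24  24  31  33  29  28  37  47  54  56  56
   56  55  56  55]
 [ 52  52  50  50  44  36  29  24  23  28  27  24  28  36  47  53  56  57
   55  56  55  57]
 [ 55  55  56  54  51  41  31  23  25  29  28  24  28  37  48  56  57  57
   56  56  55  58]
 [ 55  55  57  57  53  44  34  30  56  97 111  75  40  39  49  55  58  57
   58  57  58  57]]
[ 0.3096335  -2.98183123  2.        ] [561.53512013 208.58489571  52.        ] [561.22548664 211.56672693  50.        ] [559.97333807 223.78083854  50.        ]
```

View pics/w5c.png

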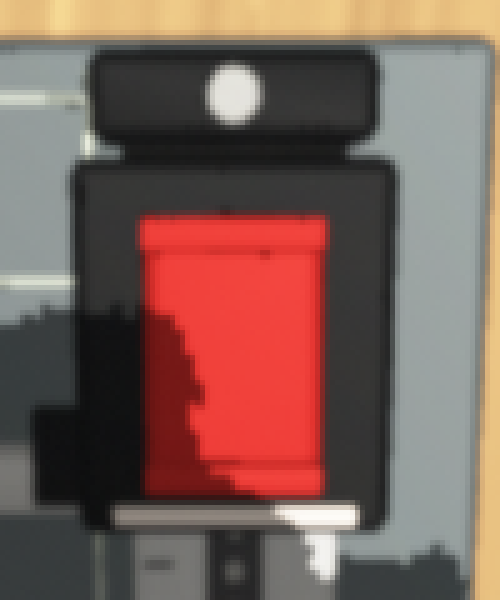

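```bash
python3 - <<'E'
from h import *
c=camera_info("wrist");s=read_state();T=np.array(c["T"]);print("cam",T[:3,3].round(0),"tcp",s["eef_pos"].round(1))
d=np.array([-.1007,.9949,0])
h=ray("wrist",210+235/5,50+95/5,50,c)
for z in(65.5,):
    l=ray("wrist",210+235/5,50+217/5,z,c);print("w5 hole-lip",(h-l)@d)
print("hole y",h)
c4=dict(c);T4=T.copy();T4[:3,3]+=np.array([565.7,183.6,56.0])-s["eef_pos"];c4["T"]=T4
h=ray("wrist",150+105,100+175/2,50,c4);print("hole w4",h)
for z in(59.5,):
    l=ray("wrist",150+105,100+247/2,z,c4);print("w4 hole-lip",(h-l)@d)
    for z,r in((50,205),(52,205)):print(z,(h-ray("wrist",255,100+r/2,z,c4))@d)
E
```

```text
cam [563. 201. 317.] tcp [571.5 123.6 174.7]
w5 hole-lip 17.923480949902928
hole y [561.32638936 218.1575778   50.        ]
hole w4 [560.67848146 217.9543125   50.        ]
w4 hole-lip 14.602086039883096
50 7.587183412325727
52 6.895059023572831
```

```bash
python3 - <<'E'
from h import *
im=cv2.imread("pics/w3.png")
a=im[10:60,195:320];b=im[175:225,195:320]
cv2.imwrite("pics/w3c.png",cv2.resize(np.vstack([a,b]),None,fx=6,fy=6,interpolation=0))
E
```

```text
(no output)
```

View pics/w3c.png

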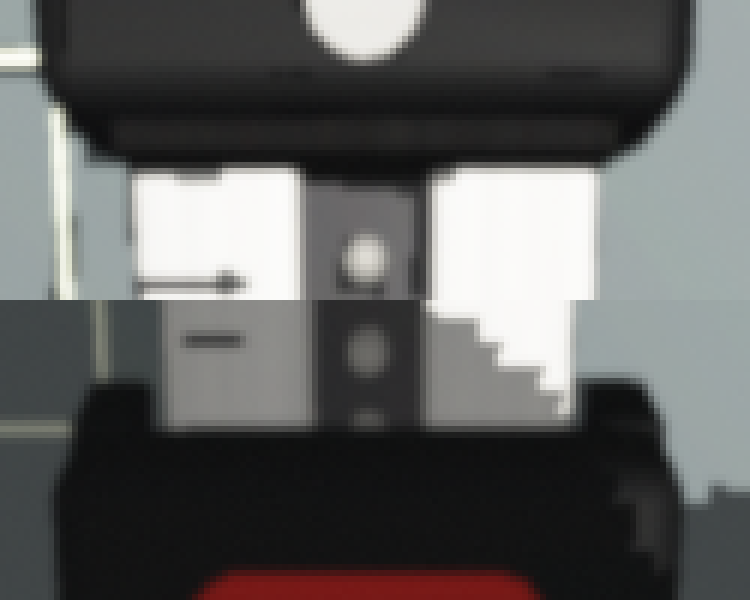

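The dark seam is the end block's own lower face: it shows below the block's rounded top edge in the close-up, before the stop ever reached it. The saddle-to-block offset is within 1–2 mm of contact, and the next rack notch would leave an 8 mm gap, so the stop is home and locked.

```bash
python3 -c "
from cell import *
print(finish_job())"
```

```text
the job is handed in; nothing more can be done
None
```

I held the button down, slid the paper stop to the outer end stop, let the button up there and handed the job in; by image measurement it is home to within 1–2 mm, but I did not push on it afterwards to test the lock.

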